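Key in the draw cycle on a solvent bench console

ROBOT

A 6-joint arm with a two-finger parallel gripper is mounted at the origin on the work surface. World frame = base frame: x ahead of the robot, y to its left, z up, the work surface at z = 0. Lengths are in m, angles in rad, forces in N, time in s.
With the tool pointing down it reaches from about 0.325 to 0.75 m from the base axis. Payload 7.6 kg.
Tool frame: the origin (TCP) lies at the very end of the fingers, on their centre line; the grasp point (between the pads) lies 19 mm behind it (grasp_offset is the distance from the TCP to the grasp point, in m); z points along the fingers, y is the direction in which the jaws open and shut (so a half turn about z gives the same grasp; the last joint's range is limited). The gripper opens to 85 mm and grips with 20 to 120 N. Pads are 22 mm wide; open, the fingers measure 114 mm over their backs; the gripper's body (76 mm by 85 mm) begins 54 mm behind the grasp point. The pads swing forward as they close: fully open they stand 13 mm farther back than shut.
Start: joints at [-1.32, 0.052, 1.401, -0, 1.689, -0.07], TCP at [0.166, -0.498, 0.231] pointing down, gripper open.
Joint ranges: [-2.9, 2.9], [-0.91, 2.17], [0.12, 2.37], [-1.06, 4.2], [0.26, 2.73], [-2.93, 2.93]. Speed limits (rad/s): [2.57, 2.57, 3.01, 3.14, 3.14, 3.14].

INTERFACE

Orientations are given as a unit quaternion [x, y, z, w].
In Python, from station import * gives the robot as it stands.
- The arm moves only by the shell command python3 -m pendant 'ROWS' [FORCE]. ROWS is JSON, a list of rows, each a list of 3 entries, a list of its own where there are three numbers: the turn, a rotation vector about the tool's x, y, z in rad, then the shift along the tool's x, y, z in mm, then the closure, from -1 (fully open) to 1 (shut). In form: [[[wx, wy, wz], [dx, dy, dz], fingers], ...]. A call has 1 to 20 rows; each row is the pose to reach, as a shift and turn from the pose commanded when the call began, along the tool's axes at that moment; what a row does not reach only later rows make up. A row lasts 1/8 s, in which the tool goes at most 62.5 mm and 10.7 degrees, less where a joint would pass 70% of its speed; a pose out of reach is approached as far as the arm can. A call with a gripper value outside its range is refused whole. The fingers move at their own pace and stop on an object; FORCE is the grip in N (left out, the last holds). Time passes only in rows, so rows that repeat a pose let the fingers close. It gives the time, the measured TCP pose, the force and the opening at its end, in the units of the state.
- state(): the state, without advancing time (a new reading comes with each control period).
- camera(name): name is "scene" or "side" or "wrist"; returns (picture, depth): 384x512x3 uint8, red, green, blue; 384x512 float32, m along the optical axis (not along the pixel's ray), 0 where there is no reading.
- get_calibration(name): a dict with "vertical_fov" (degrees; the focal length in pixels is half the picture's height over the tangent of half this angle, whatever the lens; pixels are square), "cx", "cy" (the principal point, pixels), "R" (3x3) and "t" (3): a world point X has camera coordinates R X + t. Camera axes: x right, y down, z forward; pixel columns grow to the right and rows downward; lengths in m; the calibration is good to about 2 mm. A picture is of the moment at which its call begins: read the wrist's pose just before it. get_calibration takes no time and is no camera call; for the wrist camera it gives the pose at the moment of the call.
- sign_off(): hands the job in, once; it reports no verdict.
The state is a dict: "time_s": time; "q": joint angles; "qvel": joint speeds; "joint_torque": joint torques, N m; "position": TCP position; "orientation": TCP orientation; "wrist_force": force on the tool from outside, world axes, zero at the start; "torque": the same for the moment, N m; "grip_width": finger opening in m.
Only numpy, scipy, OpenCV 4.12 (cv2) and the standard library are available. Lean on these libraries where they do the work, as an engineer would, in place of code of your own. Each camera call takes 0.05 s, during which the arm holds its last target. There are 200 camera calls.

TASK

Start a solvent draw on the purification bench's control console: press the large round key (evacuate), then the long bar key (argon), then the square key (dispense). Press them one at a time, each fully down for about half a second and let right up before the next; do not press the small round key (abort), and leave all keys up at the end.

Things in the scene. Friction and masses are not known exactly. Their poses are not given: they have to be found in the camera images.
- round_top (a point): Large round key, 38 mm across; pressed first. Black plastic. Origin: centre of its top face, 72 mm above the table when up; z up, y along the row of keys. Sinks 8 mm against a spring (1.5 N to start, 5 N fully down), springs back. The four keys stand in one row at 70 mm pitch, in any order, on a low fixed steel console (200 x 330 mm, deck 50 mm high).
- bar_top (a point): Long bar key, 56 mm along x by 20 mm along y; pressed second. Black plastic. Origin: centre of its top face, 72 mm above the table when up; z up, y along the row of keys. Sinks 8 mm against a spring (1.5 N to start, 5 N fully down), springs back. Each key stands 14 mm proud of its own 64 x 60 mm aluminium bezel.
- square_top (a point): Square key, 33 x 33 mm; pressed third. Black plastic. Origin: centre of its top face, 72 mm above the table when up; z up, y along the row of keys. Sinks 8 mm against a spring (1.5 N to start, 5 N fully down), springs back.
- small_top (a point): Small round key, 20 mm across: abort, not to be pressed. Black plastic. Origin: centre of its top face, 72 mm above the table when up; z up, y along the row of keys. Sinks 8 mm against a spring (1.5 N to start, 5 N fully down), springs back. Loose vial and stopper, gauge and stopcock, up to 35 mm tall, stand on the deck 80 to 95 mm beyond the row.

How it is judged:
By the outcome, as a careful person would: the job done as asked, in the order asked, and still so for the second after the job is handed in, with the robot touching nothing.
It also fails if it takes over 35 s, if anything falls off the work surface, if the arm or the gripper's body presses on something with over 40 N, if the wrist force passes 120 N, or if a joint passes its speed limit or range.

## Working session

There is one attempt and no reset: what is moved stays moved. The work goes in short steps, Python scripts to look and compute and a shell command to move; the robot and the scene stay as the last step left them, time stands still between calls to the robot, and variables do not carry over. Pictures are saved under pics/ and viewed, about 8 in all and at most 12, crops included, and the job is handed in when it is done.

```bash
mkdir -p pics
python3 - <<'E'
from station import *
import cv2,numpy as np
s=state();print(s)
ims=[]
for n in("scene","side"):
    p,d=camera(n);c=get_calibration(n);np.savez(f"{n}.npz",p=p,d=d,**c);print(n,c)
    cv2.imwrite(f"pics/{n}.png",p[:,:,::-1])
E
```

```text
{'time_s': 0.0, 'q': array([-1.32032983e+00,  5.28554447e-02,  1.40174381e+00,  4.50005154e-05,
        1.68862258e+00, -7.02879761e-02]), 'qvel': array([ 0.00176382,  0.00079864,  0.00032063, -0.00115957,  0.00100031,
        0.00092337]), 'joint_torque': array([ 5.37404412e-04, -3.81664932e+01, -3.60188234e+01,  1.36748162e-05,
        6.24752312e-03,  5.01483510e-05]), 'position': array([ 0.16548568, -0.49790815,  0.23045303]), 'orientation': array([ 9.87166365e-01,  1.59693154e-01, -5.10311952e-05, -8.13301361e-04]), 'wrist_force': array([ 0.20680233, -0.6526191 ,  0.66414862]), 'torque': array([ 0.07859666, -0.02585586, -0.02449178]), 'grip_width': 0.08557397042576255}
scene {'vertical_fov': 47.17659998497908, 'cx': 256.4653302401559, 'cy': 195.70127246061608, 'R': array([[ 0.79296906,  0.60909353,  0.01432287],
       [ 0.45877947, -0.58147863, -0.67186606],
       [-0.40090082,  0.53934003, -0.74053417]]), 't': array([-0.45129264, -0.14796484,  0.95188575])}
side {'vertical_fov': 50.69978436665275, 'cx': 254.79249586853575, 'cy': 197.45309146691946, 'R': array([[ 0.68539051, -0.72808572, -0.01144702],
       [-0.42183539, -0.38418702, -0.82125224],
       [ 0.59354423,  0.56770725, -0.57045046]]), 't': array([-0.36137725,  0.32895925,  0.35268375])}
```

View pics/scene.png

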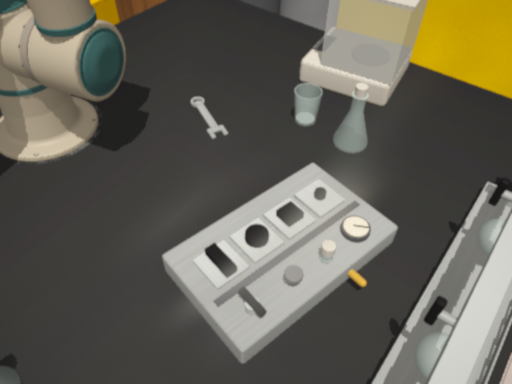

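View pics/side.png

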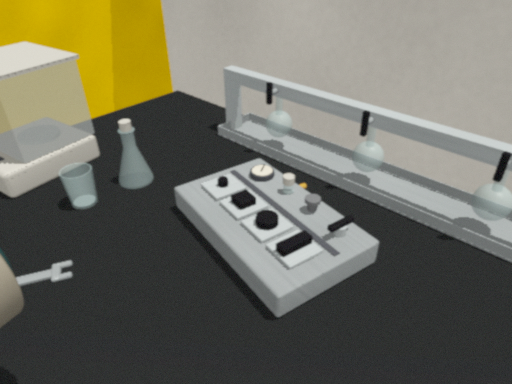

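Row order is bar, round, square, small. In the scene view they are near (220,260), (257,236), (290,213) and (320,193). In the side view they are near (294,244), (267,220), (243,200) and (223,182).

```bash
cat > m.py <<'E'
import numpy as np
seeds={"scene":[(220,260),(257,236),(290,213),(320,193)],"side":[(294,244),(267,220),(243,200),(223,182)]}
for n,S in seeds.items():
    z=np.load(n+".npz");p=z["p"];d=z["d"];R=z["R"];t=z["t"];f=192/np.tan(np.radians(z["vertical_fov"]/2))
    v,u=np.mgrid[:384,:512]
    ray=np.stack([(u-z["cx"])/f,(v-z["cy"])/f,np.ones_like(u)],-1)
    X=(ray*d[...,None]-t)@R
    rw=ray@R; C=-R.T@t; P=C+rw*((.072-C[2])/rw[...,2])[...,None]
    dark=(p.max(-1)<90)
    C4=[]
    for s in S:
        m=(np.hypot(u-s[0],v-s[1])<26)&(X[...,2]>.0665)&(d>0)&(X[...,2]<.085)
        # keep points near seed
        x0=P[s[1],s[0]];m&=np.hypot(*(P[...,:2]-x0[:2]).transpose(2,0,1))<.036
        q=P[m]; c=(np.percentile(q,2,0)+np.percentile(q,98,0))/2
        md=dark&(np.hypot(*(P[...,:2]-x0[:2]).transpose(2,0,1))<.036)
        C4.append(q.mean(0)[:2])
        print(n,s,"top",m.sum(),q.mean(0)[:2].round(4),"z",np.median(X[m][:,2]).round(4),"ext",np.ptp(q,0)[:2].round(3),"dark",md.sum(),P[md].mean(0)[:2].round(4))
    C4=np.array(C4);print("pitch",np.linalg.norm(np.diff(C4,axis=0),axis=1).round(4),"dirs",np.degrees(np.arctan2(*(np.diff(C4,axis=0).T[::-1]))).round(1))
E
python3 m.py
```

```text
scene (220, 260) top 479 [ 0.5486 -0.0622] z 0.073 ext [0.059 0.032] dark 396 [ 0.5459 -0.0632]
scene (257, 236) top 418 [0.5632 0.0059] z 0.073 ext [0.039 0.041] dark 367 [0.5635 0.0039]
scene (290, 213) top 374 [0.5781 0.0738] z 0.0731 ext [0.038 0.041] dark 209 [0.5729 0.0714]
scene (320, 193) top 97 [0.5931 0.1426] z 0.073 ext [0.02  0.023] dark 0 [nan nan]
pitch [0.0696 0.0695 0.0704] dirs [77.9 77.6 77.7]
side (294, 244) top 406 [ 0.5445 -0.0632] z 0.0719 ext [0.06  0.033] dark 496 [ 0.5419 -0.0664]
side (267, 220) top 307 [0.56   0.0044] z 0.0718 ext [0.04 0.04] dark 351 [0.556  0.0012]
side (243, 200) top 257 [0.5748 0.0719] z 0.0716 ext [0.041 0.042] dark 305 [0.5707 0.0681]
side (223, 182) top 73 [0.59 0.14] z 0.0711 ext [0.023 0.025] dark 78 [0.5855 0.1347]
pitch [0.0693 0.0692 0.0697] dirs [77.1 77.6 77.4]m.py:18: RuntimeWarning: Mean of empty slice.
  print(n,s,"top",m.sum(),q.mean(0)[:2].round(4),"z",np.median(X[m][:,2]).round(4),"ext",np.ptp(q,0)[:2].round(3),"dark",md.sum(),P[md].mean(0)[:2].round(4))
  ret = um.true_divide(
```

```bash
python3 -m pendant '[[[0,0,0],[534,-352,100],1],[[0,0,0],[534,-352,100],1],[[0,0,0],[534,-352,100],1],[[0,0,0],[534,-352,100],1],[[0,0,0],[534,-352,100],1],[[0,0,0],[534,-352,100],1],[[0,0,0],[534,-352,100],1],[[0,0,0],[534,-352,100],1],[[0,0,0],[534,-352,100],1],[[0,0,0],[534,-352,100],1],[[0,0,0],[534,-352,100],1],[[0,0,0],[534,-352,100],1],[[0,0,0],[534,-352,100],1],[[0,0,0],[534,-352,100],1],[[0,0,0],[534,-352,100],1],[[0,0,0],[534,-352,100],1]]' 20
python3 - <<'E'
from station import *
import cv2,numpy as np
s=state();print(s['time_s'],s['position'],s['orientation'],s['wrist_force'],s['grip_width'])
a=camera("scene")[0];b=camera("side")[0]
cv2.imwrite("pics/h.png",np.hstack([cv2.resize(a[100:350,130:400],(400,370)),cv2.resize(b[100:320,150:390],(400,370))])[:,:,::-1])
E
```

```text
time_s: 2.1
position: [0.5612, 0.0038, 0.1315]
orientation: [0.987, 0.159, 0.0, 0.0]
wrist_force: [0.2, -1.0, -0.5]
grip_width: -0.0
2.1 [0.56124227 0.00377177 0.1315278 ] [9.87216285e-01 1.59386215e-01 1.76096021e-04 9.64650116e-05] [ 0.17808496 -1.03119802 -0.48152007] -1.0101842686314482e-06
```

View pics/h.png

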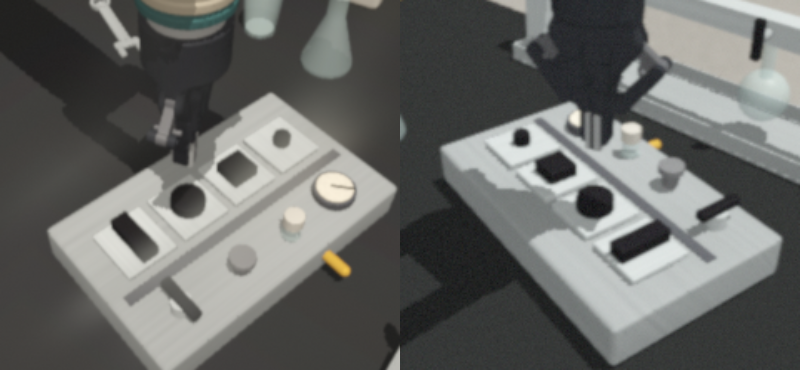

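The shut fingertips hang directly above the round key in both panels: left, tip (185,160) over key (188,200); right, tip (595,145) over key (595,200). I'll press and read the force.

```bash
python3 -m pendant '[[[0,0,0],[0,-1,30],1],[[0,0,0],[0,-1,50],1],[[0,0,0],[0,-1,58],1],[[0,0,0],[0,-1,68],1],[[0,0,0],[0,-1,68],1],[[0,0,0],[0,-1,68],1]]'
```

```text
time_s: 2.95
position: [0.5616, 0.0051, 0.0645]
orientation: [0.987, 0.16, 0.001, 0.0]
wrist_force: [-2.1, 0.4, 4.7]
grip_width: -0.0001
```

```bash
python3 -m pendant '[[[0,0,0],[0,0,2],1],[[0,0,0],[0,0,2],1],[[0,0,0],[0,0,2],1]]'
python3 -m pendant '[[[0,0,0],[0,0,-42],1],[[0,0,0],[0,0,-42],1],[[0,0,0],[0,0,-42],1],[[0,0,0],[0,0,-42],1]]'
python3 - <<'E'
from station import *
import numpy as np
from scipy.spatial.transform import Rotation as R
s=state();print(s['position'])
r=R.from_quat(s['orientation'])
for n,p in dict(bar=(.5465,-.0627,.1045),sq=(.5765,.073,.1045)).items(): print(n,r.inv().apply(np.array(p)-s['position'])*1000)
E
```

```text
time_s: 3.32
position: [0.5617, 0.005, 0.0639]
orientation: [0.987, 0.16, 0.001, 0.0]
wrist_force: [-8.2, 0.7, 14.4]
grip_width: 0.0002
time_s: 3.82
position: [0.5604, 0.0051, 0.1019]
orientation: [0.987, 0.16, -0.001, -0.0]
wrist_force: [-0.2, -0.0, 0.6]
grip_width: 0.0003
[0.5603832  0.00513862 0.10187756]
bar [-34.56572824  60.00149053  -2.59423607]
sq [ 36.6818794  -59.32270926  -2.65548204]
```

Round key bottomed (14 N at z = 63.9 mm) and released. On to the bar.

```bash
python3 -m pendant '[[[0,0,0],[-18,30,0],1],[[0,0,0],[-35,60,0],1],[[0,0,0],[-35,60,0],1],[[0,0,0],[-35,60,0],1],[[0,0,0],[-35,60,0],1]]'
python3 - <<'E'
from station import *
import cv2,numpy as np
a=camera("scene")[0];b=camera("side")[0]
cv2.imwrite("pics/h2.png",np.hstack([cv2.resize(a[100:350,130:400],(400,370)),cv2.resize(b[100:320,150:390],(400,370))])[:,:,::-1])
E
```

```text
time_s: 4.45
position: [0.5468, -0.062, 0.1029]
orientation: [0.987, 0.16, -0.0, -0.0]
wrist_force: [-0.9, 0.2, -0.3]
grip_width: -0.0
```

View pics/h2.png

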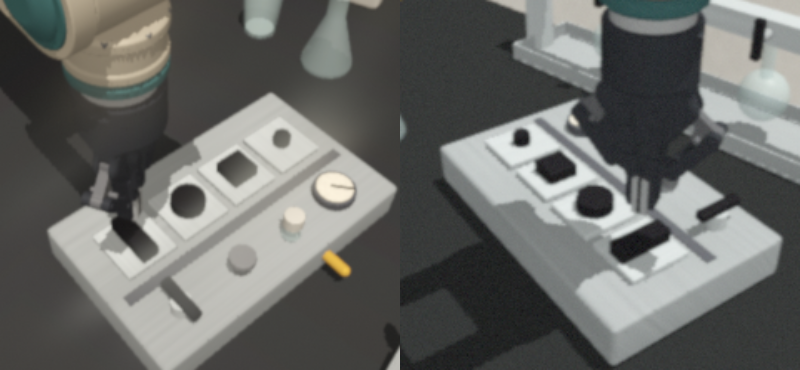

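Round key is back up and the tip hangs over the bar: left, tip (125,215) over bar (135,240); right, tip (640,208) over bar (640,240).

```bash
python3 -m pendant '[[[0,0,0],[0,0,22],1],[[0,0,0],[0,0,32],1],[[0,0,0],[0,0,41],1],[[0,0,0],[0,0,41],1],[[0,0,0],[0,0,41],1],[[0,0,0],[0,0,41],1],[[0,0,0],[0,0,41],1]]'
```

```text
time_s: 5.42
position: [0.5473, -0.0626, 0.064]
orientation: [0.987, 0.16, 0.001, 0.0]
wrist_force: [-4.5, 1.5, 9.8]
grip_width: -0.0001
```

```bash
python3 -m pendant '[[[0,0,0],[0,0,0],1],[[0,0,0],[0,0,-41],1],[[0,0,0],[0,0,-41],1],[[0,0,0],[0,0,-41],1],[[0,0,0],[24,-40,-41],1],[[0,0,0],[48,-80,-41],1],[[0,0,0],[71,-119,-41],1],[[0,0,0],[71,-119,-41],1],[[0,0,0],[71,-119,-41],1],[[0,0,0],[71,-119,-41],1]]'
```

```text
time_s: 6.68
position: [0.5763, 0.0714, 0.1027]
orientation: [0.987, 0.159, -0.0, 0.0]
wrist_force: [-0.3, -0.5, 0.2]
grip_width: 0.0003
```

Target for the square is (0.5765, 0.073), so the tip is 1.6 mm off. I'll correct by 1 mm and press.

```bash
python3 -m pendant '[[[0,0,0],[0,-1,22],1],[[0,0,0],[0,-1,32],1],[[0,0,0],[0,-1,41],1],[[0,0,0],[0,-1,41],1],[[0,0,0],[0,-1,41],1],[[0,0,0],[0,-1,41],1],[[0,0,0],[0,-1,41],1]]'
```

```text
time_s: 7.55
position: [0.5768, 0.0728, 0.064]
orientation: [0.987, 0.159, 0.001, 0.0]
wrist_force: [-4.3, -1.8, 7.9]
grip_width: 0.0004
```

```bash
python3 -m pendant '[[[0,0,0],[0,0,0],1],[[0,0,0],[0,0,-45],1],[[0,0,0],[0,0,-100],1],[[0,0,0],[-50,0,-140],1],[[0,0,0],[-100,0,-140],1],[[0,0,0],[-140,0,-140],1],[[0,0,0],[-140,0,-140],1],[[0,0,0],[-140,0,-140],1],[[0,0,0],[-140,0,-140],1]]'
python3 - <<'E'
from station import *
import cv2,numpy as np
a,d=camera("scene");b,e=camera("side")
for n,p,dd in(("scene",a,d),("side",b,e)):
    c=get_calibration(n);np.savez(f"{n}.npz",p=p,d=dd,**c)
cv2.imwrite("pics/h3.png",np.hstack([cv2.resize(a[100:350,130:400],(400,370)),cv2.resize(b[100:320,150:390],(400,370))])[:,:,::-1])
E
python3 m.py 2>/dev/null
```

```text
time_s: 8.68
position: [0.4441, 0.0294, 0.2023]
orientation: [0.987, 0.16, 0.0, 0.0]
wrist_force: [0.0, 0.7, -0.6]
grip_width: -0.0003
scene (220, 260) top 484 [ 0.5488 -0.0622] z 0.0731 ext [0.059 0.032] dark 396 [ 0.5459 -0.0632]
scene (257, 236) top 423 [0.5633 0.0058] z 0.0731 ext [0.039 0.041] dark 367 [0.5634 0.004 ]
scene (290, 213) top 376 [0.5782 0.0739] z 0.073 ext [0.039 0.041] dark 212 [0.5731 0.0715]
scene (320, 193) top 103 [0.5933 0.1419] z 0.0727 ext [0.02  0.024] dark 0 [nan nan]
pitch [0.0695 0.0697 0.0697] dirs [77.9 77.7 77.5]
side (294, 244) top 413 [ 0.5443 -0.0633] z 0.0718 ext [0.06  0.032] dark 482 [ 0.5418 -0.0662]
side (267, 220) top 306 [0.56   0.0044] z 0.072 ext [0.04  0.041] dark 337 [0.5557 0.0011]
side (243, 200) top 255 [0.5749 0.0722] z 0.0717 ext [0.041 0.042] dark 300 [0.5707 0.068 ]
side (223, 182) top 71 [0.5901 0.1401] z 0.0713 ext [0.024 0.025] dark 76 [0.5856 0.1345]
pitch [0.0695 0.0694 0.0696] dirs [76.9 77.6 77.4]
```

View pics/h3.png

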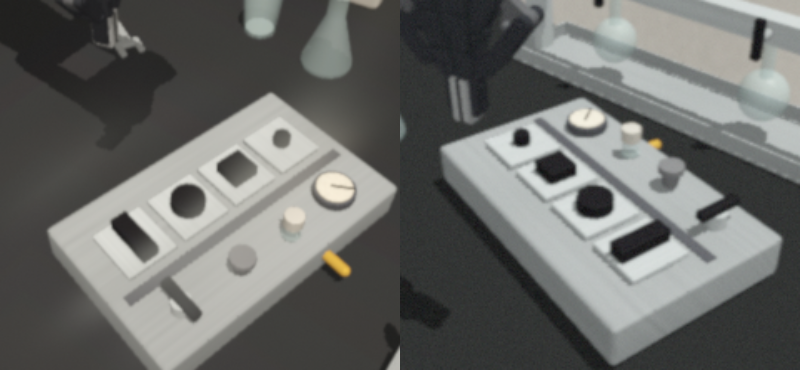

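All four keys stand at 72 mm again, the loose items are where they were, and the arm is clear.

```bash
python3 -c "
from station import *
print(sign_off())"
```

```text
the job is handed in; nothing more can be done
None
```

I pressed the round key, then the bar, then the square, each once with the shut fingertips, and handed the job in at about 9 s of the 35 s allowed. The abort key was never touched.

- **Presses:** each key went down to its stop, with the tip at 63.9–64.0 mm. Wrist force was 14.4 N on the round, 9.8 N on the bar and 7.9 N on the square. Each was held about half a second, by row count. The round key's hold came in two stages: about 0.25 s just short of the stop (64.5 mm), then about 0.35 s fully down.
- **Last checks:** after backing away, both cameras put all four keys back up at 71–73 mm. The vial, stopper, gauge and stopcock had not moved, and the arm was clear of everything.
- **Disagreement:** the two cameras placed the keys 2–4 mm apart in x, slightly more than the stated 2 mm calibration error. I aimed at the average.

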